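Load two half-sleeved chocolate bars into the tilted feed rail

ROBOT

A 6-joint arm with a two-finger parallel gripper is mounted at the origin on the work surface; the furniture and walls round the work are solid. World frame = base frame: x ahead of the robot, y to its left, z up, the work surface at z = 0. Lengths are in m, angles in rad, forces in N, time in s.
With the tool pointing down it reaches from about 0.35 to 0.875 m from the base axis. Payload 4.2 kg.
Tool frame: the origin (TCP) lies at the very end of the fingers, on their centre line; the grasp point (between the pads) lies 19 mm behind it; z points along the fingers, y is the line along which they close (so a half turn about z gives the same grasp; the last joint's range is limited). The gripper opens to 87 mm and grips with 3 to 60 N. Pads are 19 mm wide; open, the fingers measure 117 mm over their backs; the gripper's body (75 mm by 190 mm) begins 51 mm behind the grasp point.
Start: joints at [1.588, 0.385, 0.008, 0, -1.194, -0.259], TCP at [0.15, 0.607, 0.223] pointing down, gripper open.
Joint ranges: [-3.14, 3.14], [-1.21, 2.06], [-1.07, 1.41], [-3.16, 2.05], [-2.99, -0.16], [-3.1, 3.1]. Speed limits (rad/s): [2.79, 2.79, 3.14, 3.14, 3.14, 3.14].

INTERFACE

Orientations are given as a unit quaternion [w, x, y, z].
In Python, from bench import r, cams gives the robot as it stands.
- The arm moves only by the tool jog_arm, never from a script. Its argument "rows" is text: rows parted by semicolons, each of 7 numbers parted by spaces: the opening, from 0 (shut) to 1 (fully open), then the shift along the tool's x, y, z scaled (see below), then the turn, a rotation vector about the tool's x, y, z scaled (see below). In form: hand dx dy dz rx ry rz; .... A call has 1 to 8 rows; each row shifts and turns the commanded pose from where the row before left it, along the tool's axes as they then stand; what a row does not reach is not made up. The controller multiplies each number of a shift by 3 cm and each number of a turn by 5 degrees. A row lasts 1/10 s, in which the tool goes at most 50 mm and 8.59 degrees, less where a joint would pass 70% of its speed; a pose out of reach is approached as far as the arm can. A call with a number of a shift or a turn outside -1 to 1 is refused whole. A call with a gripper value outside its range is refused whole. The fingers move at their own pace and stop on an object; the grip force is fixed at half the most. Time passes only in rows, so rows that do not move let the fingers close. It gives the time, the measured TCP pose, the force, the opening and the grip force at its end, in the units of the state.
- r.observe(): the state, without advancing time (a new reading comes with each control period).
- cams.snapshot(name): name is "side" or "top"; returns a dict with "frame" (480x640x3 uint8, red, green, blue), "fx", "fy", "cx", "cy" (pixels), "k1" (the pictures are not rectified: a ray, as slopes to the right and down, at radius r is drawn at 1 + k1 r^2 times it, then the intrinsics apply), "R" (3x3) and "t" (3): a world point X has camera coordinates R X + t. Camera axes: x right, y down, z forward; pixel columns grow to the right and rows downward; lengths in m; the calibration is good to about 2 mm. A picture is of the moment at which its call begins. There is no depth.
- r.job_done(): hands the job in; it is judged then, once.
The state is a dict: "clock": time; "joint_pos": joint angles; "qvel": joint speeds; "joint_torque": joint torques, N m; "eef_pos": TCP position; "tool_rot": TCP orientation; "contact_force": force on the tool from outside, world axes, zero at the start; "moment": the same for the moment, N m; "gripper_width": finger opening in m; "grasp_force": force on a finger pad.
Only numpy, scipy, OpenCV 4.12 (cv2) and the standard library are available. Lean on these libraries where they do the work, as an engineer would, in place of code of your own. Each camera call takes 0.05 s, during which the arm holds its last target. There are 200 camera calls.

TASK

Load both chocolate bars into the tilted steel feed rail, each with its gold-sleeved end leading down the slope: set a bar on the open tongue at the top and push it down into the covered part. Finish with the first bar against the red stop and the second bar right up against the first, so that both are fully inside, and leave the other things on the worktop where they are.

Things in the scene. Friction and masses are not known exactly. Their poses are not given: they have to be found in the camera images.
- bar_a: One of two identical chocolate bars, 110 long (x) x 50 wide (y) x 22 mm high, about 0.12 kg, rigid, lying flat on the worktop. Origin: centre of its underside. x runs lengthwise towards the gold-sleeved end, z up out of its top. The other end shows bare dark-brown squares. Grasp it across its 50 mm width.
- bar_b: The other bar, the same in every way. The order of the two is free.
- bar_a_gold_end (a point): Middle of the end face of bar_a's gold-sleeved end (55 mm from the bar's centre along its x, 11 mm above its underside).
- bar_b_gold_end (a point): The same point on bar_b.
- rail: Fixed steel feed rail on a dark stand, inclined 12 degrees. Origin: mid-width on its floor at the mouth of the channel, 68 mm above the worktop. x runs along the floor DOWN the slope, y across, z square to the floor. Bars do not slide by themselves; a few N push a bar and the one ahead of it. Only from the tongue (x < 0) can a bar enter the channel (x = 0 to 223 mm).
- pot_gold: Bystander: colour pot with black lid, 44 mm across, 62 mm high; origin at the centre of its underside.
- pot_red: Bystander: the same kind of pot with a red band.
- bowl: Bystander: steel bowl, 148 mm across, 56 mm high; origin at the centre of its underside.
- spanner: Bystander: cast chocolate spanner, 102 x 28 x 10 mm, lying flat.
- brush: Bystander: pastry brush, 184 mm long, lying flat.
- rail_tongue (a point): Place to set a bar's centre down, on the floor at rail x = -75 mm. The tongue is a bare strip 36 mm wide, no walls, from x = -140 to 0 mm, so fingers can straddle a 50 mm bar on it. Two guide blades 22 mm high flare out from the mouth to about 71 mm apart at x = -26 mm.
- rail_stop (a point): Foot of the red end stop's face, rail x = 223 mm. The channel is 55 mm wide inside, walls 4 mm thick, 29 mm high; from x = 12 mm two lips 26 mm above the floor reach in over the bar, leaving a 36 mm slot. Two bars (220 mm) fully home leave the last tail 3 mm inside the mouth.
Mind the look-alikes: they are no part of the job. Leave any green, orange or purple look-alike of the bar_b alone.

How it is judged:
By the outcome, as a careful person would: the job done as asked, in the order asked, and still so for the second after the job is handed in, with the robot touching nothing.
It also fails if it takes over 72 s, if anything falls off the work surface, if the arm or the gripper's body presses on something with over 40 N, if the wrist force passes 120 N, or if a joint passes its speed limit or range.

## Working session

There is one attempt and no reset: what is moved stays moved. The work goes in short steps, Python scripts to look and compute and a tool call to move; the robot and the scene stay as the last step left them, time stands still between calls to the robot, and variables do not carry over. Pictures are saved under pics/ and viewed, at most 10 in all, crops included, and the job is handed in when it is done.

Besides the shell and the picture viewer there is one more tool, called after "Call:" as name(argument=value, ...) on one line, values as JSON. jog_arm: Moves the arm, as the interface text tells. Its arguments: {"type":"object","properties":{"rows":{"type":"string"}},"required":["rows"]}

```bash
mkdir -p pics
python3 - <<'E'
from bench import r,cams
import cv2
for n in("top","side"):
    s=cams.snapshot(n); cv2.imwrite(f"pics/{n}0.png",s["frame"][:,:,::-1])
    print(n,s["fx"],s["fy"],s["cx"],s["cy"],s["k1"],s["R"],s["t"])
print(r.observe())
E
```

```text
top 520.4038184359155 520.4038184359155 319.906914660481 241.0260349266465 -0.048585564565254556 [[-0.01776486 -0.99980031 -0.0091515 ]
 [-0.99465003  0.01860344 -0.10161314]
 [ 0.1017631   0.00729739 -0.9947819 ]] [-0.02232665  0.47045919  1.20847155]
side 484.81393670910694 484.81393670910694 313.2176570110963 226.74557913460282 -0.12012668056617827 [[ 0.98614372 -0.16586164  0.00323844]
 [-0.08051322 -0.49558337 -0.86482065]
 [ 0.14504549  0.85257671 -0.50207048]] [-0.46723216  0.0909617   1.14677772]
{'clock': 0.1, 'joint_pos': array([ 1.58760475e+00,  3.85484421e-01,  6.78210873e-03, -4.38451935e-04,
       -1.19403036e+00, -2.58633034e-01]), 'qvel': array([-0.00029087, -0.00130364,  0.00413884,  0.00235404, -0.00066521,
        0.00043398]), 'joint_torque': array([-8.40009670e-04, -3.91690850e+01,  1.87933964e+01,  4.23183292e+00,
        1.34472662e-02, -8.04734736e-05]), 'eef_pos': array([0.1495057 , 0.60629956, 0.2215733 ]), 'tool_rot': array([ 9.86978812e-04,  9.92688767e-01, -1.20698107e-01, -6.89255928e-05]), 'contact_force': array([ 0.5724729 , -0.16417999, -0.74137985]), 'moment': array([-0.01677654,  0.01878281,  0.05725559]), 'grasp_force': 0.0, 'gripper_width': 0.08706559986876913}
```

View pics/top0.png

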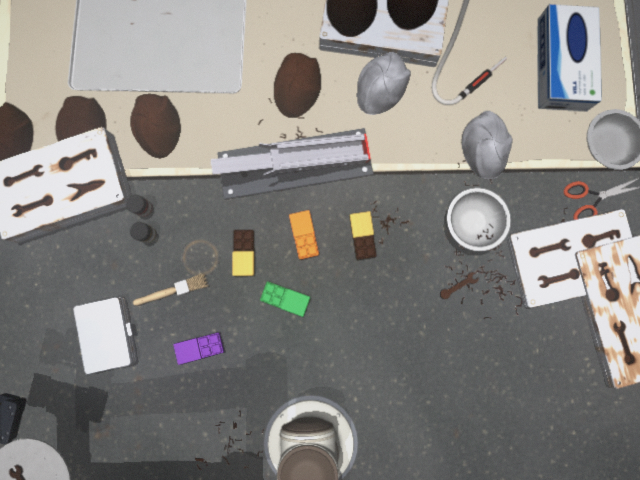

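View pics/side0.png

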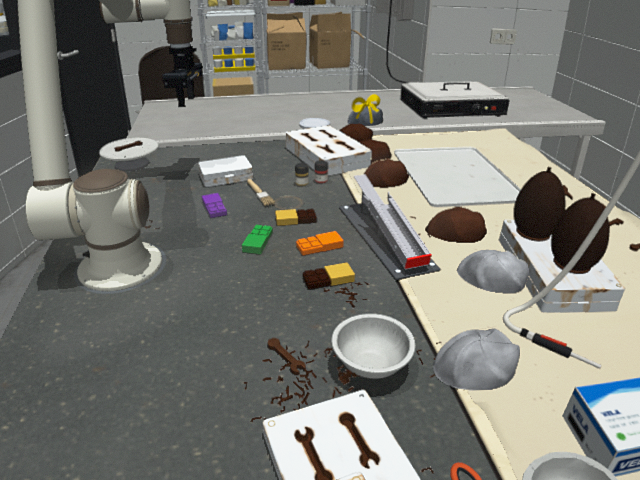

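The top view has two gold-and-brown candidates at (243,253) and (362,235). The orange (304,235), green (286,298) and purple (198,348) ones are look-alikes because their sleeves and squares are the wrong colour. I'll confirm this in one enlarged crop, with the rail included.

```bash
cat > h.py <<'E'
import numpy as np,cv2
from bench import r,cams
from scipy.spatial.transform import Rotation as Ro
def ray(s,uv):
    K=np.array([[s["fx"],0,s["cx"]],[0,s["fy"],s["cy"]],[0,0,1]])
    uv=np.atleast_2d(np.asarray(uv,float))
    p=cv2.undistortPoints(uv[:,None],K,np.array([s["k1"]*1.0,0,0,0]))[:,0]
    R=np.array(s["R"]);d=np.c_[p,np.ones(len(p))]@R
    return -R.T@np.array(s["t"]),d
def onz(s,uv,z):
    c,d=ray(s,uv);return c+d*((np.asarray(z)-c[2])/d[:,2])[:,None]
def pix(s,X):
    c=np.atleast_2d(X)@np.array(s["R"]).T+s["t"];q=c[:,:2]/c[:,2:]
    q=q*(1+s["k1"]*(q**2).sum(1))[:,None]
    return q*[s["fx"],s["fy"]]+[s["cx"],s["cy"]]
E
python3 - <<'E'
from h import *
f=cams.snapshot("top")["frame"][:,:,::-1]
a=cv2.resize(f[125:205,205:385],None,fx=4.4,fy=4.4,interpolation=cv2.INTER_CUBIC)
b=cv2.resize(f[203:283,205:385],None,fx=2.8,fy=2.8,interpolation=cv2.INTER_CUBIC)
o=np.zeros((a.shape[0]+b.shape[0],a.shape[1],3),np.uint8);o[:a.shape[0]]=a;o[a.shape[0]:,:b.shape[1]]=b
print(a.shape);cv2.imwrite("pics/crop1.png",o)
s=cams.snapshot("side");g=s["frame"][165:285,330:450,::-1]
cv2.imwrite("pics/crop2.png",cv2.resize(g,None,fx=5,fy=5,interpolation=cv2.INTER_CUBIC))
E
```

```text
(352, 792, 3)
```

View pics/crop1.png

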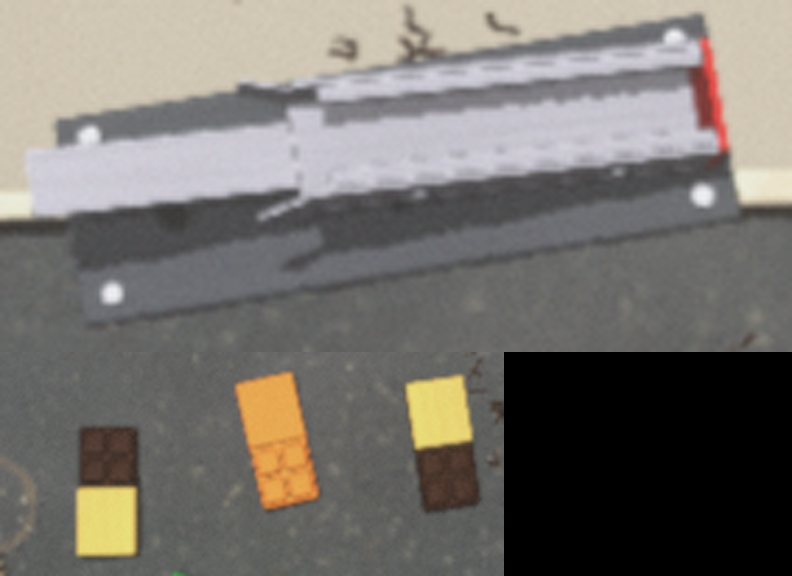

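View pics/crop2.png

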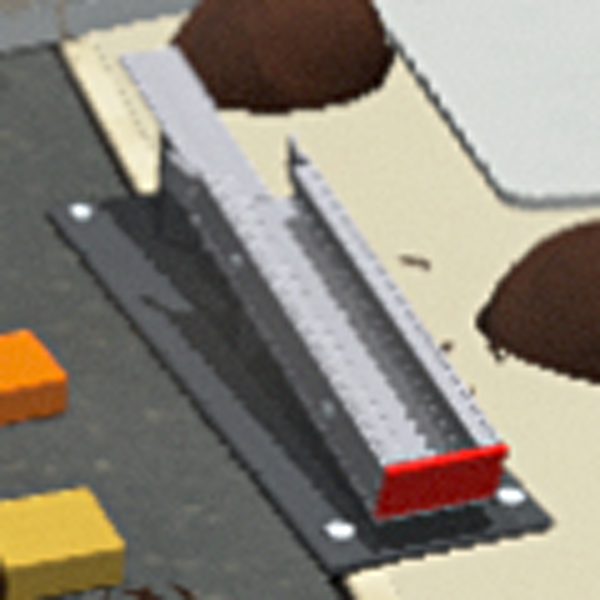

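The crop confirms it: only the bars at (243,253) and (362,235) have a gold sleeve and dark-brown squares. The bar at (243,253) has its gold end toward image-down, and the one at (362,235) toward image-up. The tongue's top end has corners at about (211,159) and (213,174), and the red stop is at about (366,147).

Run:
```python
from h import *
from scipy.optimize import least_squares
s=cams.snapshot("top");q=cams.snapshot("side")
hsv=cv2.cvtColor(s["frame"],cv2.COLOR_RGB2HSV)
print("cam",ray(s,[[0,0]])[0])
for c in((243,253),(362,235)):
    w=np.zeros(hsv.shape[:2],np.uint8);cv2.circle(w,c,38,1,-1)
    H,S,V=[hsv[:,:,i].astype(int) for i in range(3)]
    g=((H>20)&(H<33)&(S>100)&(V>120)&(w>0)).astype(np.uint8)
    b=((((H<18)|(H>170))&(S>60)&(V<120)&(w>0))|(g>0)).astype(np.uint8)
    b=cv2.morphologyEx(b,cv2.MORPH_CLOSE,np.ones((3,3)));b=cv2.morphologyEx(b,cv2.MORPH_OPEN,np.ones((7,7)))
    for m in(g,b):
        k=max(cv2.findContours(m,0,1)[0],key=cv2.contourArea)
        R=cv2.boxPoints(cv2.minAreaRect(k));X=onz(s,R,.022)[:,:2]
        e=[X[1]-X[0],X[2]-X[1]];e.sort(key=np.linalg.norm)
        print(c,R.mean(0),X.mean(0).round(4),"dims",[np.linalg.norm(v).round(4) for v in e],"ang",np.degrees(np.arctan2(e[1][1],e[1][0])).round(1))
def rp(P,p):
    a=np.radians(12);Rm=Ro.from_euler("z",p[2]).as_matrix()@Ro.from_euler("y",a).as_matrix()
    return np.atleast_2d(P)@Rm.T+[p[0],p[1],.068]
t=lambda u:np.array(u)/4.4+[205,125]-.4; d=lambda u:np.array(u)/5+[330,165]-.4
M=.001
obs=[(s,t([26,150]),(-140,18,0)),(s,t([36,217]),(-140,-18,0)),(q,d([122,57]),(-140,-18,0)),(q,d([190,45]),(-140,18,0))]
def f(p):
    o=[ (pix(c,rp(np.array(P)*M,p))[0]-u) for c,u,P in obs]
    o+=[pix(s,rp([p[3],-.018,0],p))[0]-t([265,195]),pix(s,rp([p[4],.018,0],p))[0]-t([285,122]),pix(s,rp([.223,p[5],0],p))[0]-t([694,100])]
    return np.concatenate(o)
z=least_squares(f,[.6,.06,-1.5,-.01,-.01,0],x_scale=[.01,.01,.05,.01,.01,.01])
print(z.x.round(4),np.degrees(z.x[2]));print(z.fun.reshape(-1,2).round(2))
p=z.x
for n,P in dict(mouth=[0,0,0],tongue=[-.075,0,0],stop=[.223,0,0]).items():print(n,rp(P,p).round(4),((pix(s,rp(P,p))-[205,125])*4.4).round(0))
```

```text
cam [ 0.34456781 -0.03989304  1.24976613]
(243, 253) [242.5 263. ] [0.4214 0.1533] dims [np.float64(0.05), np.float64(0.0569)] ang 179.7
(243, 253) [242.5 252.5] [0.4465 0.1532] dims [np.float64(0.0502), np.float64(0.107)] ang 179.7
(362, 235) [361.29996 224.1    ] [ 0.5089 -0.1301] dims [np.float64(0.0513), np.float64(0.0576)] ang -173.5
(362, 235) [362.70526 235.03932] [ 0.4828 -0.1327] dims [np.float64(0.0513), np.float64(0.1101)] ang -174.1
[ 0.6568  0.0751 -1.4523 -0.0208 -0.0055  0.014 ] -83.21289763543194
[[ 0.39 -1.31]
 [-0.12 -1.2 ]
 [-0.95 -1.2 ]
 [-2.69 -0.18]
 [-0.05 -0.63]
 [ 0.03  0.43]
 [ 0.93 -0.14]]
mouth [[0.6568 0.0751 0.068 ]] [[298. 154.]]
tongue [[0.6481 0.148  0.0836]] [[156. 166.]]
stop [[ 0.6826 -0.1415  0.0216]] [[700. 122.]]
```

```bash
cat >> h.py <<'E'
F=np.diag([1.,-1,-1])
def down(deg):return Ro.from_euler("z",deg,degrees=True).as_matrix()@F
def state():
    o=r.observe();w=o["tool_rot"];return o,np.array(o["eef_pos"]),Ro.from_quat(w[[1,2,3,0]]).as_matrix()
def need(pos,R,p=None,Rc=None):
    "turn (in 5 deg units) first, then shift in target tool axes (3 cm units); also shift in present axes"
    if p is None:_,p,Rc=state()
    d=np.array(pos)-p
    print("turn",(np.degrees(Ro.from_matrix(Rc.T@R).as_rotvec())/5).round(2),"shift new axes",(R.T@d/.03).round(2),"present axes",(Rc.T@d/.03).round(2))
E
python3 - <<'E'
from h import *
need([.4828,-.1327,.12],down(5.9))
need([.4828,-.1327,.004],down(5.9),[.4828,-.1327,.12],down(5.9))
E
```

```text
turn [ 0.01  0.   -3.95] shift new axes [ 8.52 25.66  3.41] present axes [16.69 21.26  3.42]
turn [0. 0. 0.] shift new axes [0.   0.   3.87] present axes [0.   0.   3.87]
```

Call:
jog_arm(rows="1 0 0 0 0 0 -0.98; 1 0 0 0 0 0 -0.98; 1 0 0 0 0 0 -0.98; 1 0 0 0 0 0 -1; 1 0.3 0.9 0.12 0 0 0; 1 0.3 0.9 0.12 0 0 0; 1 0.3 0.9 0.12 0 0 0; 1 0.3 0.9 0.12 0 0 0")

```text
clock: 1.1
eef_pos: [0.1967, 0.502, 0.2079]
tool_rot: [0.0, 0.999, 0.051, -0.0]
contact_force: [0.1, 0.8, -0.3]
gripper_width: 0.0873
grasp_force: 0.0
```

Call:
jog_arm(rows="1 0.3 0.9 0.12 0 0 0; 1 0.3 0.9 0.12 0 0 0; 1 0.3 0.9 0.12 0 0 0; 1 0.3 0.9 0.12 0 0 0; 1 0.3 0.9 0.12 0 0 0; 1 0.3 0.9 0.12 0 0 0; 1 0.3 0.9 0.12 0 0 0; 1 0.3 0.9 0.12 0 0 0")

```text
clock: 1.9
eef_pos: [0.2904, 0.2944, 0.1794]
tool_rot: [-0.0, 0.999, 0.051, 0.0]
contact_force: [0.7, -1.3, 0.3]
gripper_width: 0.0873
grasp_force: 0.0
```

Call:
jog_arm(rows="1 0.3 0.9 0.12 0 0 0; 1 0.3 0.9 0.12 0 0 0; 1 0.3 0.9 0.12 0 0 0; 1 0.3 0.9 0.12 0 0 0; 1 0.3 0.9 0.12 0 0 0; 1 0.3 0.9 0.12 0 0 0; 1 0.3 0.9 0.12 0 0 0; 1 0.3 0.9 0.12 0 0 0")

```text
clock: 2.7
eef_pos: [0.3841, 0.0869, 0.1507]
tool_rot: [-0.0, 0.999, 0.051, 0.0]
contact_force: [0.6, 0.1, 0.4]
gripper_width: 0.087
grasp_force: 0.0
```

Call:
jog_arm(rows="1 0.3 0.9 0.12 0 0 0; 1 0.3 0.9 0.12 0 0 0; 1 0.3 0.9 0.12 0 0 0; 1 0.3 0.9 0.12 0 0 0; 1 0.3 0.9 0.12 0 0 0; 1 0.3 0.9 0.12 0 0 0; 1 0.3 0.9 0.12 0 0 0; 1 0.3 0.9 0.12 0 0 0")

```text
clock: 3.5
eef_pos: [0.4778, -0.1208, 0.1217]
tool_rot: [0.0, 0.999, 0.051, 0.0]
contact_force: [-0.3, -0.2, 0.4]
gripper_width: 0.0868
grasp_force: 0.0
```

Run:
```python
from h import *
o,p,R=state();print(o["clock"],p,o["joint_pos"].round(2))
need([.4828,-.1327,.004],down(5.9))
from scipy.optimize import least_squares
```

```text
3.5 [ 0.47777503 -0.12079667  0.12171406] [ 0.08  0.27 -0.45  0.   -0.85  1.59]
turn [ 0.   -0.   -0.01] shift new axes [0.13 0.41 3.92] present axes [0.12 0.41 3.92]
```

Call:
jog_arm(rows="1 -0.37 0.41 0.6 0 0 0; 1 0 0 0.7 0 0 0; 1 0 0 0.7 0 0 0; 1 0 0 0.7 0 0 0; 1 0 0 0.6 0 0 0; 1 0 0 0.4 0 0 0; 1 0 0 0.2 0 0 0; 1 0 0 0 0 0 0")

```text
clock: 4.3
eef_pos: [0.4672, -0.133, 0.0042]
tool_rot: [0.0, 0.999, 0.051, -0.001]
contact_force: [0.8, 0.4, 0.0]
gripper_width: 0.0868
grasp_force: 0.0
```

Call:
jog_arm(rows="0 0 0 0 0 0 0; 0 0 0 0 0 0 0; 0 0 0 0 0 0 0; 0 0 0 0 0 0 0; 0 0 0 0 0 0 0; 0 0 0 0 0 0 0")

```text
clock: 4.9
eef_pos: [0.4676, -0.133, 0.005]
tool_rot: [0.0, 0.999, 0.051, 0.0]
contact_force: [-0.5, -0.5, 1.2]
gripper_width: 0.0497
grasp_force: 30.0
```

Run:
```python
from h import *
from scipy.optimize import least_squares
o,p,R=state();print(o["clock"],p,o["gripper_width"],o["grasp_force"])
s=cams.snapshot("top");q=cams.snapshot("side")
a=np.radians(12)
def rp(P,p):
    Rm=Ro.from_euler("z",p[2]).as_matrix()@Ro.from_euler("y",a).as_matrix()
    return np.atleast_2d(P)@Rm.T+[p[0],p[1],.068]
t=lambda u:np.array(u)/4.4+[205,125]-.4; d=lambda u:np.array(u)/5+[330,165]-.4
def f(p):
    o=[(pix(s,rp([-.14,y,0],p))[0]-t(u)) for u,y in(([26,150],.018),([36,217],-.018))]
    o+=[.5*(pix(q,rp([-.14,-.018,0],p))[0]-d([122,57]))]
    o+=[pix(s,rp([p[3],-.018,0],p))[0]-t([265,195]),pix(s,rp([p[4],.018,0],p))[0]-t([285,122]),pix(s,rp([.223,p[5],0],p))[0]-t([694,100])]
    return np.concatenate(o)
z=least_squares(f,[.6,.06,-1.5,-.01,-.01,0],x_scale=[.01,.01,.05,.01,.01,.01])
print(z.x.round(4),np.degrees(z.x[2]));print(z.fun.reshape(-1,2).round(2))
# top-only check: edge points as rays on the sloped floor plane
p=z.x
for n,P in dict(end=[-.14,0,0],mouth=[0,0,0],tongue=[-.075,0,0],lipU=[.1,.018,.026],lipL=[.1,-.018,.026],lipU2=[.2,.018,.026],lipL2=[.2,-.018,.026],wallU=[.1,.0315,.029],wallL=[.1,-.0315,.029]).items():print(n,rp(P,p).round(4),((pix(s,rp(P,p))-[205,125]+.4)*4.4).round(0))
```

```text
4.9 [ 0.46761074 -0.13304912  0.00500037] 0.049704955287757625 29.991692304611206
[ 0.6569  0.0761 -1.4314 -0.0204 -0.0042  0.0092] -82.01159108619322
[[-0.03 -0.12]
 [-0.21 -0.04]
 [-0.94 -0.58]
 [-0.06 -0.54]
 [ 0.04  0.4 ]
 [ 0.46 -0.08]]
end [[0.6379 0.2117 0.0971]] [[ 30. 183.]]
mouth [[0.6569 0.0761 0.068 ]] [[298. 156.]]
tongue [[0.6467 0.1487 0.0836]] [[156. 170.]]
lipU [[ 0.6891 -0.0237  0.0726]] [[485.  90.]]
lipL [[ 0.6534 -0.0287  0.0726]] [[496. 156.]]
lipU2 [[ 0.7027 -0.1205  0.0518]] [[666.  73.]]
lipL2 [[ 0.667  -0.1255  0.0518]] [[677. 138.]]
wallU [[ 0.7025 -0.0224  0.0756]] [[482.  64.]]
wallL [[ 0.6401 -0.0312  0.0756]] [[501. 179.]]
```

```bash
cat >> h.py <<'E'
RO=np.array([.6569,.0761,.068]);RR=Ro.from_euler("z",-82.0,degrees=True).as_matrix()@Ro.from_euler("y",12,degrees=True).as_matrix();RT=RR@F
def rail(x,y,z):return RO+RR@np.array([x,y,z])/1000
def inrail(p):return RR.T@(np.array(p)-RO)*1000
E
python3 - <<'E'
from h import *
_,p,R=state()
need(p,down(-82),p,R)
p1=p+[0,0,.15]
need(p1,RT,p1,down(-82))
need(rail(-90,0,60),RT,p1,RT); print(rail(-90,0,60))
E
```

```text
turn [ 0.   -0.   17.57] shift new axes [0. 0. 0.] present axes [0. 0. 0.]
turn [-0.  -2.4  0. ] shift new axes [0. 0. 0.] present axes [0. 0. 0.]
turn [0. 0. 0.] shift new axes [-8.29 -7.22  2.09] present axes [-8.29 -7.22  2.09]
[0.64638428 0.15092325 0.14540091]
```

Call:
jog_arm(rows="0 0 0 -0.5 0 0 0; 0 0 0 -1 0 0 0; 0 0 0 -1 0 0 0.97; 0 0 0 -1 0 0 0.98; 0 0 0 -1 0 0 0.98; 0 0 0 -0.5 0 0 0.98; 0 0 0 0 0 0 0.98; 0 0 0 0 0 0 0.98")

```text
clock: 5.8
eef_pos: [0.4672, -0.1327, 0.155]
tool_rot: [-0.0, 0.979, -0.206, 0.0]
contact_force: [-0.6, 0.6, -1.2]
gripper_width: 0.05
grasp_force: 30.0
```

Call:
jog_arm(rows="0 0 0 0 0 0 0.97; 0 0 0 0 0 0 0.97; 0 0 0 0 0 0 0.97; 0 0 0 0 0 0 0.97; 0 0 0 0 0 0 0.98; 0 0 0 0 0 0 0.98; 0 0 0 0 0 0 0.98; 0 0 0 0 0 0 0.98")

```text
clock: 6.6
eef_pos: [0.4669, -0.1328, 0.1541]
tool_rot: [0.0, 0.854, -0.52, -0.001]
contact_force: [0.2, -0.2, -1.7]
gripper_width: 0.0499
grasp_force: 30.0
```

Call:
jog_arm(rows="0 0 0 0 0 0 0.97; 0 0 0 0 0 0 0.97; 0 0 0 0 0 0 0.97; 0 0 0 0 0 0 0.97; 0 0 0 0 0 -0.8 0; 0 0 0 0 0 -0.8 0; 0 0 0 0 0 -0.8 0; 0 0 0 0 0 0 0")

```text
clock: 7.4
eef_pos: [0.4679, -0.134, 0.1541]
tool_rot: [-0.069, 0.75, -0.653, -0.079]
contact_force: [0.5, -0.8, -0.9]
gripper_width: 0.0495
grasp_force: 30.0
```

Call:
jog_arm(rows="0 -0.83 -0.72 0.2 0 0 0; 0 -0.83 -0.72 0.2 0 0 0; 0 -0.83 -0.72 0.2 0 0 0; 0 -0.83 -0.72 0.2 0 0 0; 0 -0.83 -0.72 0.2 0 0 0; 0 -0.83 -0.72 0.2 0 0 0; 0 -0.83 -0.72 0.2 0 0 0; 0 -0.83 -0.72 0.2 0 0 0")

```text
clock: 8.2
eef_pos: [0.6095, 0.0958, 0.1486]
tool_rot: [-0.068, 0.751, -0.652, -0.079]
contact_force: [1.0, 0.7, -1.0]
gripper_width: 0.0496
grasp_force: 30.0
```

Call:
jog_arm(rows="0 -0.83 -0.72 0.2 0 0 0; 0 -0.82 -0.72 0.2 0 0 0; 0 0 0 0 0 0 0")

```text
clock: 8.5
eef_pos: [0.646, 0.1544, 0.1462]
tool_rot: [-0.068, 0.752, -0.651, -0.079]
contact_force: [0.4, 0.0, -2.0]
gripper_width: 0.0495
grasp_force: 30.0
```

Run:
```python
from h import *
o,p,R=state();print(o["clock"],inrail(p),o["gripper_width"],o["joint_pos"].round(2))
need(rail(-90,0,6),RT)
s=cams.snapshot("top");f=s["frame"][:,:,::-1]
cv2.imwrite("pics/c3.png",cv2.resize(f[115:215,195:385],None,fx=4,fy=4,interpolation=cv2.INTER_CUBIC))
```

```text
8.5 [-93.58614042   0.12923263  60.0831843 ] 0.04951497912543353 [ 0.38  0.51  0.08 -0.23 -1.1  -0.13]
turn [ 0.01 -0.01  0.06] shift new axes [0.12 0.   1.8 ] present axes [0.12 0.   1.8 ]
```

View pics/c3.png

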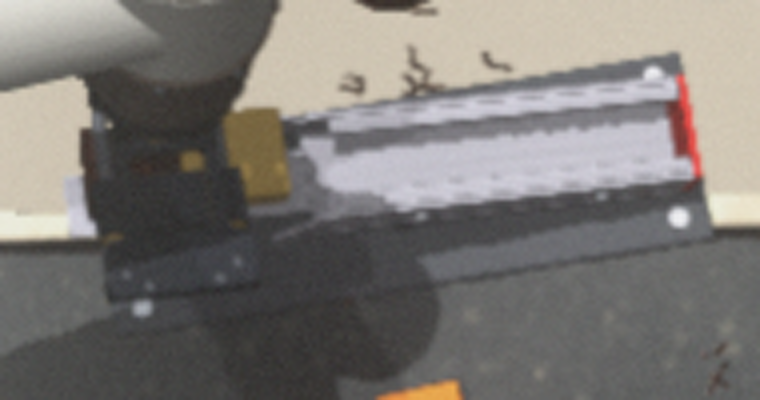

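Call:
jog_arm(rows="0 0.12 0 0.5 0 0 0.06; 0 0 0 0.5 0 0 0; 0 0 0 0.5 0 0 0; 0 0 0 0.15 0 0 0; 0 0 0 0.05 0 0 0; 0 0 0 0.03 0 0 0; 0 0 0 0 0 0 0")

```text
clock: 9.25
eef_pos: [0.6447, 0.1578, 0.0968]
tool_rot: [-0.069, 0.749, -0.654, -0.079]
contact_force: [0.3, 0.3, -0.7]
gripper_width: 0.0501
grasp_force: 30.0
```

Run:
```python
from h import *
o,p,R=state();print(o["clock"],inrail(p),RR.T@o["contact_force"])
q=cams.snapshot("side")["frame"][:,:,::-1]
cv2.imwrite("pics/c4.png",cv2.resize(q[155:275,330:450],None,fx=5,fy=5,interpolation=cv2.INTER_CUBIC))
```

```text
9.25 [-86.77832389  -0.69180608  10.99023958] [-0.14928641  0.31608255 -0.75379408]
```

View pics/c4.png

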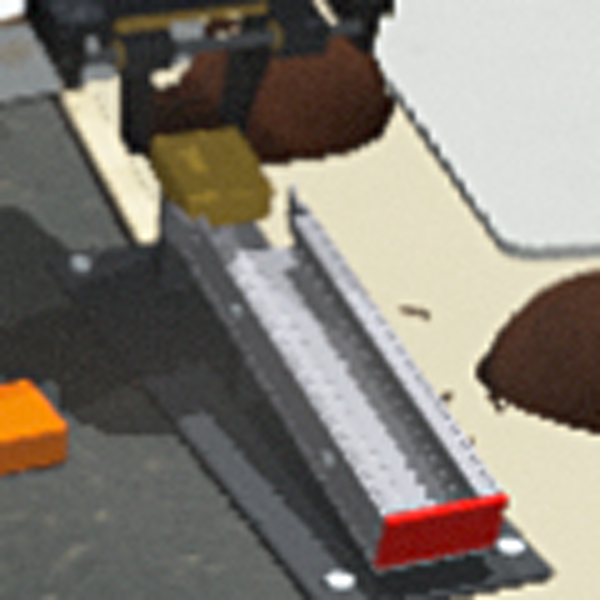

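The gold end leads and sits between the blades, at crop (215,190). There is no contact yet, so I'll lower it in small steps.

Call:
jog_arm(rows="0 0 0 0.05 0 0 0; 0 0 0 0.05 0 0 0; 0 0 0 0.04 0 0 0; 0 0 0 0 0 0 0")

```text
clock: 9.7
eef_pos: [0.644, 0.1587, 0.0919]
tool_rot: [-0.068, 0.749, -0.654, -0.079]
contact_force: [-0.2, 0.3, -1.7]
gripper_width: 0.0503
grasp_force: 30.0
```

Call:
jog_arm(rows="0 0 0 0.03 0 0 0; 0 0 0 0 0 0 0")

```text
clock: 9.9
eef_pos: [0.6441, 0.1589, 0.0911]
tool_rot: [-0.068, 0.749, -0.654, -0.079]
contact_force: [-0.1, 0.8, -1.5]
gripper_width: 0.0499
grasp_force: 30.0
```

Call:
jog_arm(rows="0 0 0 0.03 0 0 0; 0 0 0 0 0 0 0")

```text
clock: 10.1
eef_pos: [0.6443, 0.159, 0.0909]
tool_rot: [-0.068, 0.75, -0.654, -0.079]
contact_force: [-1.1, -1.3, -0.2]
gripper_width: 0.05
grasp_force: 30.0
```

Call:
jog_arm(rows="0 0 0 0.03 0 0 0; 0 0 0 0 0 0 0")

```text
clock: 10.3
eef_pos: [0.6443, 0.159, 0.0909]
tool_rot: [-0.068, 0.75, -0.654, -0.079]
contact_force: [-2.2, -1.8, 6.2]
gripper_width: 0.0498
grasp_force: 30.0
```

Run:
```python
from h import *
o,p,R=state();print(o["clock"],inrail(p),RR.T@o["contact_force"],o["moment"])
```

```text
10.3 [-86.79691307  -0.96482876   4.95497453] [ 0.16128121 -2.41553165  6.35081619] [-0.481232    0.71122888  0.02883797]
```

Call:
jog_arm(rows="0 0 -0.03 -0.04 0 0 0; 0 0.2 0 0 0 0 0; 0 0.2 0 0 0 0 0; 0 0.2 0 0 0 0 0; 0 0.1 0 0 0 0 0; 0 0 0 0 0 0 0")

```text
clock: 10.9
eef_pos: [0.649, 0.1382, 0.0865]
tool_rot: [-0.069, 0.749, -0.654, -0.078]
contact_force: [3.6, 1.5, 0.4]
gripper_width: 0.0498
grasp_force: 30.0
```

Call:
jog_arm(rows="0 0.1 -0.03 0 0 0 0; 0 0.2 0 0 0 0 0; 0 0.2 0 0 0 0 0; 0 0.1 0 0 0 0 0; 0 0 0 0 0 0 0")

```text
clock: 11.4
eef_pos: [0.6517, 0.1205, 0.0826]
tool_rot: [-0.068, 0.749, -0.654, -0.079]
contact_force: [2.0, -0.5, 1.3]
gripper_width: 0.0498
grasp_force: 30.0
```

Run:
```python
from h import *
o,p,R=state();print(o["clock"],inrail(p),RR.T@o["contact_force"],o["moment"])
```

```text
11.4 [-46.80606238   1.02495896   5.01097549] [0.46596796 1.95859671 1.44540444] [-0.38797571 -0.87253108 -0.11657962]
```

Call:
jog_arm(rows="1 0 0 0 0 0 0; 1 0 0 0 0 0 0; 1 0 0 0 0 0 0; 1 0 0 0 0 0 0; 1 0 0 -0.5 0 0 0; 1 0 0 -1 0 0 0; 0 -0.7 0 0 0 0 0; 0 -1 0 0 0 0 0")

```text
clock: 12.2
eef_pos: [0.6466, 0.1607, 0.1396]
tool_rot: [-0.069, 0.749, -0.655, -0.078]
contact_force: [0.1, 1.2, 0.2]
gripper_width: 0.0773
grasp_force: 0.0
```

Call:
jog_arm(rows="0 -0.4 0 0 0 0 0; 0 0 0 0 0 0 0; 0 0 0 0 0 0 0; 0 0 0 0 0 0 0; 0 0 0 0 0 0 0")

```text
clock: 12.7
eef_pos: [0.6441, 0.1722, 0.1393]
tool_rot: [-0.068, 0.749, -0.654, -0.079]
contact_force: [-0.1, -0.1, -0.4]
gripper_width: 0.0389
grasp_force: 0.0
```

Run:
```python
from h import *
o,p,R=state();print(o["clock"],inrail(p),RR.T@o["contact_force"],o["gripper_width"])
need(rail(-110,1,6),RT)
s=cams.snapshot("top")
for n,P in dict(tail=(-87,0,22),front=(23,0,22)).items():print(n,pix(s,rail(*P)))
f=s["frame"][:,:,::-1]
q=cams.snapshot("side")["frame"][:,:,::-1]
a=cv2.resize(q[155:275,330:450],None,fx=4,fy=4,interpolation=cv2.INTER_CUBIC)
cv2.imwrite("pics/c5.png",a)
```

```text
12.7 [-109.67954323    0.69134522   49.53420622] [ 0.13376775 -0.15111968 -0.39122571] 0.038890377453399017
turn [ 0.01 -0.   -0.06] shift new axes [-0.01 -0.01  1.45] present axes [-0.01 -0.01  1.45]
tail [[235.2155476 161.1237129]]
front [[283.23056367 156.28277566]]
```

View pics/c5.png

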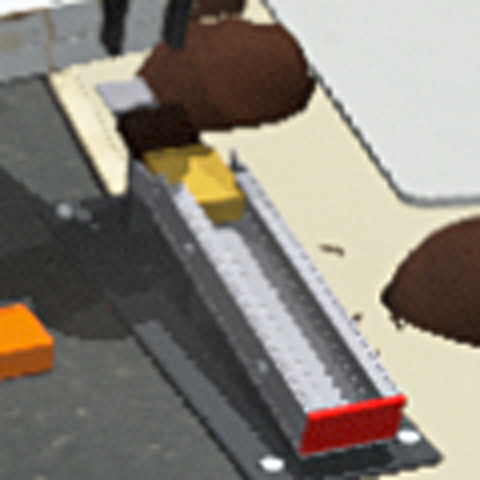

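Call:
jog_arm(rows="0 0 0 0 0 0 -0.05; 0 0 0 0 0 0 0; 0 0 0 0 0 0 0; 0 0 0 0.5 0 0 0; 0 0 0 0.5 0 0 0; 0 0 0 0.3 0 0 0; 0 0 0 0.1 0 0 0; 0 0 0 0 0 0 0")

```text
clock: 13.6
eef_pos: [0.6424, 0.1819, 0.0974]
tool_rot: [-0.068, 0.751, -0.652, -0.079]
contact_force: [0.2, 0.2, 0.7]
gripper_width: 0.0005
grasp_force: 0.0
```

Call:
jog_arm(rows="0 0.3 0 0 0 0 0; 0 0.3 0 0 0 0 0; 0 0.3 0 0 0 0 0; 0 0.3 0 0 0 0 0; 0 0 0 0 0 0 0")

```text
clock: 14.1
eef_pos: [0.6479, 0.1453, 0.0909]
tool_rot: [-0.068, 0.75, -0.653, -0.079]
contact_force: [0.2, 0.1, 0.1]
gripper_width: 0.0003
grasp_force: 0.0
```

Run:
```python
from h import *
o,p,R=state();print(o["clock"],inrail(p),RR.T@o["contact_force"],o["gripper_width"])
```

```text
14.1 [-73.00834036   0.73132315   7.9363563 ] [-0.04206     0.23099483  0.05940124] 0.00027858996255752326
```

Call:
jog_arm(rows="0 0.3 0 0 0 0 0; 0 0.3 0 0 0 0 0; 0 0.3 0 0 0 0 0; 0 0.3 0 0 0 0 0; 0 0.3 0 0 0 0 0; 0 0.3 0 0 0 0 0")

```text
clock: 14.7
eef_pos: [0.6553, 0.0939, 0.0797]
tool_rot: [-0.068, 0.751, -0.652, -0.079]
contact_force: [0.5, 0.3, 0.7]
gripper_width: 0.0007
grasp_force: 0.3
```

Call:
jog_arm(rows="0 0.3 0 0 0 0 0; 0 0.15 0 0 0 0 0; 0 0 0 0 0 0 0")

```text
clock: 15.0
eef_pos: [0.6569, 0.0808, 0.0767]
tool_rot: [-0.068, 0.75, -0.653, -0.079]
contact_force: [-1.1, -0.7, -0.2]
gripper_width: 0.0004
grasp_force: 0.0
```

Run:
```python
from h import *
o,p,R=state();print(o["clock"],inrail(p),RR.T@o["contact_force"])
b=np.array([.4465,.1532,0]); print("z150 from here")
_,p,R=state(); p1=p-R[:,2]*.09; print(p1)
need(p1,down(180),p1,R)
need(p1,down(-82),p1,R); need(p1,down(-180),p1,down(-82))
need([.4465+.015,.1532,.12],down(180),p1,down(180))
q=cams.snapshot("side")["frame"][:,:,::-1]
cv2.imwrite("pics/c6.png",cv2.resize(q[155:275,330:450],None,fx=4,fy=4,interpolation=cv2.INTER_CUBIC))
```

```text
15.0 [-6.31060303  0.68664205  7.55912998] [ 0.60005666 -1.14476299 -0.10399916]
z150 from here
[0.6596194  0.06224923 0.16474276]
turn [ 2.06  1.77 19.52] shift new axes [0. 0. 0.] present axes [0. 0. 0.]
turn [ 0.01  2.4  -0.  ] shift new axes [0. 0. 0.] present axes [0. 0. 0.]
turn [ 0.   0.  19.6] shift new axes [0. 0. 0.] present axes [0. 0. 0.]
turn [0. 0. 0.] shift new axes [6.6  3.03 1.49] present axes [6.6  3.03 1.49]
```

View pics/c6.png

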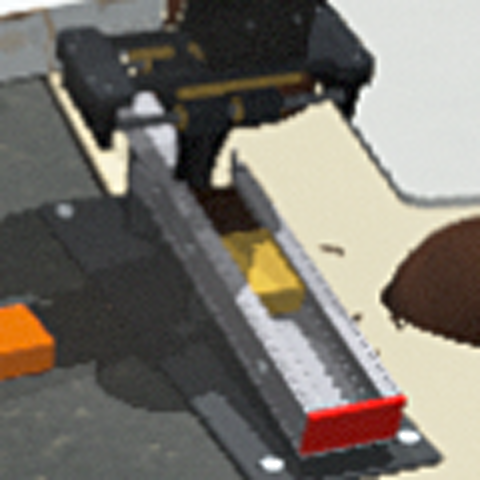

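Call:
jog_arm(rows="0 -0.05 0 0 0 0 0; 0 0 0 -1 0 0 0; 0 0 0 -1 0 0 0; 1 0 0 -1 0 0 0; 1 0 0 0 0 0.8 0; 1 0 0 0 0 0.8 0; 1 0 0 0 0 0.8 0; 1 0 0 0 0 0 0.98")

```text
clock: 15.85
eef_pos: [0.6587, 0.0666, 0.1653]
tool_rot: [0.001, 0.727, -0.687, 0.0]
contact_force: [-0.3, 0.0, -0.0]
gripper_width: 0.0328
grasp_force: 0.0
```

Call:
jog_arm(rows="1 0 0 0 0 0 0.98; 1 0 0 0 0 0 0.98; 1 0 0 0 0 0 0.98; 1 0 0 0 0 0 0.98; 1 0 0 0 0 0 0.98; 1 0 0 0 0 0 0.98; 1 0 0 0 0 0 0.98; 1 0 0 0 0 0 0.98")

```text
clock: 16.65
eef_pos: [0.6593, 0.0652, 0.1655]
tool_rot: [-0.0, -0.452, 0.892, 0.0]
contact_force: [-0.1, -0.2, 0.4]
gripper_width: 0.0857
grasp_force: 0.0
```

Call:
jog_arm(rows="1 0 0 0 0 0 0.98; 1 0 0 0 0 0 0.98; 1 0 0 0 0 0 0.98; 1 0 0 0 0 0 0.98; 1 0 0 0 0 0 0.98; 1 0 0 0 0 0 0.98; 1 0 0 0 0 0 0.98; 1 0 0 0 0 0 0.98")

```text
clock: 17.45
eef_pos: [0.6593, 0.0652, 0.1656]
tool_rot: [0.0, -0.127, 0.992, 0.0]
contact_force: [0.2, -0.6, -1.0]
gripper_width: 0.0864
grasp_force: 0.0
```

Call:
jog_arm(rows="1 0 0 0 0 0 0.98; 1 0 0 0 0 0 0.98; 1 0 0 0 0 0 0.98; 1 0.8 0.37 0 0 0 0; 1 0.8 0.37 0 0 0 0; 1 0.8 0.37 0 0 0 0; 1 0.8 0.37 0 0 0 0; 1 0.8 0.37 0 0 0 0")

```text
clock: 18.25
eef_pos: [0.5383, 0.1208, 0.1656]
tool_rot: [0.0, -0.001, 1.0, 0.0]
contact_force: [0.2, 0.7, 0.5]
gripper_width: 0.0869
grasp_force: 0.0
```

Call:
jog_arm(rows="1 0.8 0.37 0.4 0 0 0; 1 0.8 0.37 0.4 0 0 0; 1 0.8 0.37 0.4 0 0 0; 1 0 0 0 0 0 0")

```text
clock: 18.65
eef_pos: [0.4638, 0.1534, 0.1283]
tool_rot: [-0.002, -0.002, 1.0, -0.001]
contact_force: [0.9, -0.3, 0.1]
gripper_width: 0.0871
grasp_force: 0.0
```

Run:
```python
from h import *
o,p,R=state();print(o["clock"],p,o["joint_pos"].round(2))
need([.4465+.015,.1532,.004],down(180))
```

```text
18.65 [0.46380866 0.15338168 0.12832301] [ 0.65  0.25 -0.45 -0.   -0.87 -2.22]
turn [-0.02 -0.05  0.04] shift new axes [ 0.08 -0.01  4.14] present axes [0.06 0.   4.14]
```

Call:
jog_arm(rows="1 0.07 0 0.7 0 0 0.04; 1 0 0 0.8 0 0 0; 1 0 0 0.8 0 0 0; 1 0 0 0.8 0 0 0; 1 0 0 0.6 0 0 0; 1 0 0 0.3 0 0 0; 1 0 0 0.1 0 0 0; 1 0 0 0 0 0 0")

```text
clock: 19.45
eef_pos: [0.4658, 0.1535, 0.0067]
tool_rot: [0.0, 0.001, 1.0, 0.0]
contact_force: [-0.5, 0.5, 0.7]
gripper_width: 0.0872
grasp_force: 0.0
```

Call:
jog_arm(rows="0 0 0 0 0 0 0; 0 0 0 0 0 0 0; 0 0 0 0 0 0 0; 0 0 0 0 0 0 0; 0 0 0 0 0 0 0; 0 0 0 0 0 0 0")

```text
clock: 20.05
eef_pos: [0.4653, 0.1533, 0.0066]
tool_rot: [0.0, 0.001, 1.0, 0.0]
contact_force: [-0.2, -0.1, 1.9]
gripper_width: 0.0495
grasp_force: 30.0
```

Run:
```python
from h import *
o,p,R=state();print(o["clock"],p,o["gripper_width"],o["grasp_force"])
p1=p+[0,0,.165]
need(p,down(-82),p,R)
need(rail(-90,1,60),RT,p1,RT)
```

```text
20.05 [0.46531053 0.15327219 0.00660697] 0.049516225123316465 29.997981190681458
turn [  0.     0.   -19.63] shift new axes [0. 0. 0.] present axes [0. 0. 0.]
turn [0. 0. 0.] shift new axes [ 1.08 -6.    0.66] present axes [ 1.08 -6.    0.66]
```

Call:
jog_arm(rows="0 0 0 -0.5 0 0 0; 0 0 0 -1 0 0 0; 0 0 0 -1 0 0 -0.98; 0 0 0 -1 0 0 -0.98; 0 0 0 -1 0 0 -0.98; 0 0 0 -1 0 0 -0.98; 0 0 0 0 0 0 -0.98; 0 0 0 0 0 0 -0.98")

```text
clock: 20.85
eef_pos: [0.4653, 0.1534, 0.1724]
tool_rot: [0.001, -0.254, 0.967, 0.001]
contact_force: [-1.0, -0.6, -0.8]
gripper_width: 0.05
grasp_force: 30.0
```

Call:
jog_arm(rows="0 0 0 0 0 0 -0.98; 0 0 0 0 0 0 -0.98; 0 0 0 0 0 0 -0.98; 0 0 0 0 0 0 -0.98; 0 0 0 0 0 0 -0.98; 0 0 0 0 0 0 -0.98; 0 0 0 0 0 0 -0.98; 0 0 0 0 0 0 -0.98")

```text
clock: 21.65
eef_pos: [0.4648, 0.153, 0.171]
tool_rot: [-0.001, -0.564, 0.826, 0.0]
contact_force: [0.6, -1.0, -0.7]
gripper_width: 0.0499
grasp_force: 30.0
```

Call:
jog_arm(rows="0 0 0 0 0 0 -0.98; 0 0 0 0 0 0 -0.98; 0 0 0 0 0 0 -0.98; 0 0 0 0 0 0 -0.98; 0 0 0 0 0 0 -0.98; 0 0 0 0 0 0 -0.98; 0 0 0 0 0 -0.8 0; 0 0 0 0 0 -0.8 0")

```text
clock: 22.45
eef_pos: [0.4645, 0.1537, 0.171]
tool_rot: [-0.046, 0.752, -0.655, -0.054]
contact_force: [0.2, -0.1, -0.5]
gripper_width: 0.0497
grasp_force: 30.0
```

Call:
jog_arm(rows="0 0 0 0 0 -0.8 0; 0 0.14 -0.86 0 0 0 0; 0 0.14 -0.86 0 0 0 0; 0 0.14 -0.86 0 0 0 0; 0 0.14 -0.86 0 0 0 0; 0 0.14 -0.86 0 0 0 0; 0 0.14 -0.86 0 0 0 0; 0 0.14 -0.84 0 0 0 0")

```text
clock: 23.25
eef_pos: [0.6481, 0.1491, 0.1644]
tool_rot: [-0.068, 0.75, -0.654, -0.079]
contact_force: [0.0, 0.2, -1.2]
gripper_width: 0.0493
grasp_force: 30.0
```

Call:
jog_arm(rows="0 0 0 0.3 0 0 0; 0 0 0 0.36 0 0 0; 0 0 0 0 0 0 0; 0 0 0 0 0 0 0")

```text
clock: 23.65
eef_pos: [0.6459, 0.1534, 0.1455]
tool_rot: [-0.068, 0.75, -0.653, -0.079]
contact_force: [-0.3, 0.7, 0.0]
gripper_width: 0.0499
grasp_force: 30.0
```

Run:
```python
from h import *
o,p,R=state();print(o["clock"],inrail(p),o["joint_pos"].round(2),o["gripper_width"])
need(rail(-94,1,8),RT)
```

```text
23.65 [-92.51766674  -0.09729723  59.57447941] [ 0.37  0.51  0.08 -0.23 -1.1  -0.14] 0.049889978004566786
turn [ 0.01 -0.   -0.03] shift new axes [-0.05 -0.04  1.72] present axes [-0.05 -0.04  1.72]
```

Call:
jog_arm(rows="0 -0.04 -0.04 0.5 0 0 -0.03; 0 0 0 0.5 0 0 0; 0 0 0 0.4 0 0 0; 0 0 0 0.2 0 0 0; 0 0 0 0.1 0 0 0; 0 0 0 0.04 0 0 0; 0 0 0 0 0 0 0")

```text
clock: 24.35
eef_pos: [0.6468, 0.1655, 0.0953]
tool_rot: [-0.069, 0.751, -0.652, -0.079]
contact_force: [-0.3, 0.1, -0.7]
gripper_width: 0.0496
grasp_force: 30.0
```

Run:
```python
from h import *
o,p,R=state();print(o["clock"],inrail(p),RR.T@o["contact_force"])
```

```text
24.35 [-93.66538507   2.40425869   8.04120312] [ 0.04052369 -0.24695485 -0.68522294]
```

Call:
jog_arm(rows="0 0 0.03 0.04 0 0 0; 0 0.2 0 0 0 0 0; 0 0.2 0 0 0 0 0; 0 0.2 0 0 0 0 0; 0 0.2 0 0 0 0 0; 0 0 0 0 0 0 0")

```text
clock: 24.95
eef_pos: [0.6489, 0.1412, 0.0887]
tool_rot: [-0.068, 0.75, -0.653, -0.079]
contact_force: [-0.4, -0.3, 0.4]
gripper_width: 0.0498
grasp_force: 30.0
```

Call:
jog_arm(rows="0 0.2 0 0 0 0 0; 0 0.2 0 0 0 0 0; 0 0.2 0 0 0 0 0; 0 0.1 0 0 0 0 0; 0 0 0 0 0 0 0")

```text
clock: 25.45
eef_pos: [0.6517, 0.1213, 0.0844]
tool_rot: [-0.068, 0.75, -0.653, -0.079]
contact_force: [0.2, 0.5, -0.2]
gripper_width: 0.0497
grasp_force: 30.0
```

Run:
```python
from h import *
o,p,R=state();print(o["clock"],inrail(p),RR.T@o["contact_force"])
```

```text
25.45 [-47.94579988   1.1222162    6.58412055] [-0.4357374   0.31558515 -0.32903212]
```

Call:
jog_arm(rows="1 0 0 0 0 0 0; 1 0 0 0 0 0 0; 1 0 0 0 0 0 0; 1 0 0 0 0 0 0; 1 0 0 -0.5 0 0 0; 1 0 0 -1 0 0 0; 0 -0.7 0 0 0 0 0; 0 -1 0 0 0 0 0")

```text
clock: 26.25
eef_pos: [0.6471, 0.1612, 0.1418]
tool_rot: [-0.07, 0.75, -0.653, -0.078]
contact_force: [0.3, 0.3, -0.7]
gripper_width: 0.0774
grasp_force: 0.0
```

Call:
jog_arm(rows="0 -0.4 0 0 0 0 0; 0 0 0 0 0 0 0; 0 0 0 0 0 0 0; 0 0 0 0 0 0 0; 0 0 0 0 0 0 0; 0 0 0 0 0 0 0; 0 0 0 0 0 0 0; 0 0 0 0 0 0 0")

```text
clock: 27.05
eef_pos: [0.6445, 0.1735, 0.1416]
tool_rot: [-0.069, 0.75, -0.653, -0.079]
contact_force: [0.3, 0.2, 0.3]
gripper_width: 0.0153
grasp_force: 0.0
```

Call:
jog_arm(rows="0 0 0 0.5 0 0 0; 0 0 0 0.5 0 0 0; 0 0 0 0.3 0 0 0; 0 0 0 0.13 0 0 0; 0 0 0 0 0 0 0")

```text
clock: 27.55
eef_pos: [0.6427, 0.1827, 0.0984]
tool_rot: [-0.068, 0.751, -0.652, -0.079]
contact_force: [0.5, -0.1, -0.1]
gripper_width: 0.0007
grasp_force: 0.0
```

Run:
```python
from h import *
o,p,R=state();print(o["clock"],inrail(p),RR.T@o["contact_force"],o["gripper_width"])
```

```text
27.55 [-111.50141821    0.7252241     7.38822608] [ 0.14572042  0.44519917 -0.09763027] 0.0007492640208434838
```

Call:
jog_arm(rows="0 0.4 0 0 0 0 0; 0 0.4 0 0 0 0 0; 0 0.4 0 0 0 0 0; 0 0.4 0 0 0 0 0; 0 0.4 0 0 0 0 0; 0 0.4 0 0 0 0 0; 0 0.4 0 0 0 0 0; 0 0.2 0 0 0 0 0")

```text
clock: 28.35
eef_pos: [0.6554, 0.0939, 0.0806]
tool_rot: [-0.068, 0.75, -0.653, -0.079]
contact_force: [0.1, 0.7, 1.2]
gripper_width: 0.0006
grasp_force: 0.5
```

Run:
```python
from h import *
o,p,R=state();print(o["clock"],inrail(p),RR.T@o["contact_force"],o["gripper_width"])
```

```text
28.35 [-20.10126114   1.02315813   8.62400665] [-0.95504331  0.17525041  1.01406871] 0.0005882390413844637
```

Call:
jog_arm(rows="0 0.1 0 0.03 0 0 0; 0 0.1 0 0 0 0 0; 0 0.1 0 0 0 0 0; 0 0 0 0 0 0 0")

```text
clock: 28.75
eef_pos: [0.6565, 0.0867, 0.0781]
tool_rot: [-0.068, 0.751, -0.652, -0.079]
contact_force: [-0.3, 0.3, 0.1]
gripper_width: 0.0005
grasp_force: 0.0
```

Call:
jog_arm(rows="0 0.05 0 0 0 0 0; 0 0.05 0 0 0 0 0; 0 0 0 0 0 0 0")

```text
clock: 29.05
eef_pos: [0.657, 0.0839, 0.0775]
tool_rot: [-0.069, 0.751, -0.652, -0.079]
contact_force: [-0.3, -0.3, -0.6]
gripper_width: 0.0004
grasp_force: 0.0
```

Run:
```python
from h import *
o,p,R=state();print(o["clock"],inrail(p),RR.T@o["contact_force"],o["gripper_width"])
q=cams.snapshot("side")["frame"][:,:,::-1]
cv2.imwrite("pics/c7.png",cv2.resize(q[155:275,330:450],None,fx=5,fy=5,interpolation=cv2.INTER_CUBIC))
```

```text
29.05 [-9.53963511  1.15117316  7.73432155] [ 0.38884092 -0.34582868 -0.55990135] 0.00043345023310483176
```

View pics/c7.png

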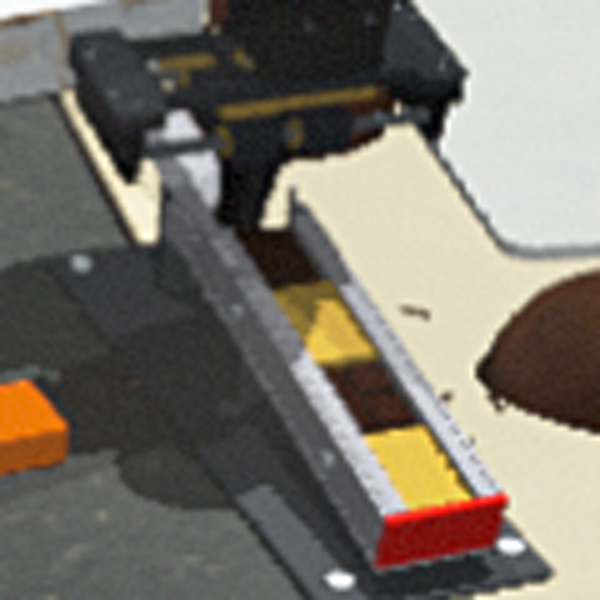

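Both bars are in the channel with gold ends leading, and the first is almost at the stop. I'll push gently until the force rises.

Call:
jog_arm(rows="0 0.05 0 0 0 0 0; 0 0.03 0 0 0 0 0; 0 0 0 0 0 0 0")

```text
clock: 29.4
eef_pos: [0.6572, 0.083, 0.0775]
tool_rot: [-0.069, 0.751, -0.652, -0.079]
contact_force: [-0.4, 4.7, 1.2]
gripper_width: 0.0005
grasp_force: 2.5
```

Call:
jog_arm(rows="0 0.04 0 0 0 0 0; 0 0 0 0 0 0 0")

```text
clock: 29.6
eef_pos: [0.6572, 0.083, 0.0775]
tool_rot: [-0.07, 0.751, -0.652, -0.08]
contact_force: [-2.2, 6.8, 2.6]
gripper_width: 0.0004
grasp_force: 4.0
```

Call:
jog_arm(rows="0 0.04 0 0 0 0 0; 0 0 0 0 0 0 0")

```text
clock: 29.8
eef_pos: [0.6572, 0.083, 0.0775]
tool_rot: [-0.07, 0.751, -0.652, -0.08]
contact_force: [-2.5, 10.1, 2.1]
gripper_width: 0.0007
grasp_force: 5.5
```

Run:
```python
from h import *
o,p,R=state();print(o["clock"],inrail(p),RR.T@o["contact_force"],o["gripper_width"])
```

```text
29.8 [-8.57029724  1.29870751  7.88315559] [-10.51646669  -1.02915784  -0.064163  ] 0.0007121312221743984
```

Call:
jog_arm(rows="0 0.05 0 0 0 0 0; 0 0.05 0 0 0 0 0; 0 0 0 0 0 0 0")

```text
clock: 30.1
eef_pos: [0.6573, 0.0828, 0.0775]
tool_rot: [-0.072, 0.751, -0.652, -0.082]
contact_force: [-4.5, 17.1, 6.1]
gripper_width: 0.0005
grasp_force: 9.3
```

Call:
jog_arm(rows="0 -0.3 0 0 0 0 0; 0 -0.3 0 0 0 0 0; 0 0 0 -1 0 0 0; 0 0 0 -1 0 0 0; 0 0 0 -1 0 0 0; 0 -1 0 -1 0 0 0; 0 -1 0 0 0 0 0; 0 -1 0 0 0 0 0")

```text
clock: 30.9
eef_pos: [0.6473, 0.1562, 0.2176]
tool_rot: [-0.07, 0.75, -0.653, -0.078]
contact_force: [0.1, -0.2, -0.1]
gripper_width: 0.0005
grasp_force: 0.0
```

Call:
jog_arm(rows="0 -1 0 0 0 0 0; 0 -1 0 0 0 0 0; 0 -1 0 0 0 0 0; 0 0 0 0 0 0 0")

```text
clock: 31.3
eef_pos: [0.6343, 0.2463, 0.2353]
tool_rot: [-0.069, 0.752, -0.651, -0.078]
contact_force: [0.1, -1.0, 0.0]
gripper_width: 0.0005
grasp_force: 0.0
```

Run:
```python
from h import *
s=cams.snapshot("top");q=cams.snapshot("side")
for c in(s,q):print([pix(c,rail(x,0,22))[0].round(1) for x in(3,113,223)])
a=cv2.resize(s["frame"][115:195,205:385,::-1],None,fx=4,fy=4,interpolation=cv2.INTER_CUBIC)
b=cv2.resize(q["frame"][185:275,350:450,::-1],None,fx=3,fy=3,interpolation=cv2.INTER_CUBIC)
o=np.zeros((590,720,3),np.uint8);o[:320]=a;o[320:590,:300]=b
cv2.imwrite("pics/c8.png",o)
```

```text
[array([274.6, 157.1]), array([321.2, 152.5]), array([366. , 148.1])]
[array([378.8, 198.7]), array([396.3, 226.1]), array([416.1, 257.3])]
```

View pics/c8.png

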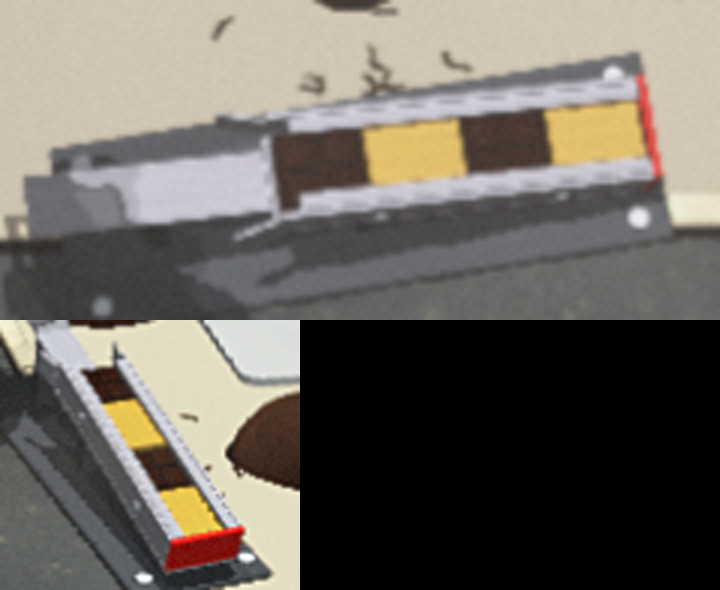

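Gold, brown, gold, brown now run without a gap up to the red stop at crop (645,130). The last tail, at about (274,170), sits just inside the mouth edge at about (268,170). The arm is clear, so I'm handing in.

```bash
python3 -c "
from bench import r
print(r.job_done())"
```

```text
the job is handed in; nothing more can be done
None
```

Both bars are in the rail with their gold ends leading: the first is against the red stop, the second is tight behind it with its tail inside the mouth, and I handed the job in at about 31 s; no verdict came back.

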